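# Seat the splined centre post in the display turntable and keep it pressed home

### The job

Slide the square-headed centre post out of the open end of the turquoise keeper's slot, turn it until the cross-shaped ribs at its foot mesh with the cross socket in the turntable's hub, and push it straight down against the spring until its collar is fully home on the hub. Finish while still gripping the post and pressing it fully home and upright, without letting go, so that the screw underneath can be tightened. Do not knock or shift the pottery and other loose things standing around.

Things in the scene. Friction and masses are not known exactly. Their poses are not given: they have to be found in the camera images.
- post_grip (a point): Loose upright centre post, 94 mm tall, 0.16 kg: the middle of its square ochre head (30 x 30 x 40 mm high, small dark cross on top). z up along the post; x, y square to the head's flats and along the ribs of the foot; a quarter turn gives the same shape. Under the head a round neck 16 mm thick, 18 mm long, then a collar, then the ribbed foot. It starts in the keeper's slot, turned any way.
- post_foot (a point): Bottom of the same post, on its axis, 74 mm below post_grip, same axes. The brass foot is 28 mm long: two crossed ribs, each 26 mm across and 8 mm thick, with rounded lower edges.
- post_collar (a point): Centre of the underside of the post's round brass collar (46 mm in diameter, 8 mm thick), 46 mm below post_grip and 28 mm above post_foot; same axes.
- slot_mouth (a point): Middle of the open end of the slot in the fixed turquoise keeper (132 x 96 x 64 mm high), at the rails the collar rests on, 45 mm above the table. -x points level out of the slot, which runs 120 mm along +x; the post starts 60 to 85 mm in.
- hub_mouth (a point): Centre of the top of the square aluminium hub (44 mm wide, top 78 mm above the table) on the turntable's turning platter (220 mm wide, top 44 mm above the table). A cross-shaped socket opens here: arms along x and y, each 29 mm across, 11 mm wide; they turn with the platter. z up.
- platter (a joint): Turning angle of the platter and hub (rad), growing anticlockwise seen from above; stiff but free to turn at about 0.05 N m.
- plunger (a joint): Travel (m) of the red spring plunger in the socket: 0 free, 0.009 with the collar landed on the hub. Free, it stands 19 mm below hub_mouth: the foot meets it there and presses it 9 mm further, 4 N at first and 10 N at the end. Let go, the post is pushed up again.
- wedding_vase: Tall clay wedding vase with two spouts, 250 mm high, 125 mm in diameter, loose; origin under its centre. To be left alone.
- bowl: Blue glazed bowl, 130 mm wide, 55 mm high, loose; origin under its centre. To be left alone.
- pen_cup: Orange plastic pen cup with three pens, 76 mm wide, 145 mm high, loose; origin under its centre. To be left alone.
- pill_tin: Aluminium pill tin with a twist cap, 51 mm wide, 40 mm high, loose; origin under its centre. To be left alone.
- bud_pot: White bud pot, 84 mm wide, 80 mm high, loose; origin under its centre. To be left alone.
- clay_cup: Terracotta cup, 72 mm wide, 70 mm high, loose; origin under its centre. To be left alone.
- keeper: The same keeper; origin under its middle on the table, 60 mm along +x from slot_mouth, same axes. Slot: rails 32 mm apart, collar channel 52 mm wide and 13 mm high, above it two overhanging lips 22 mm apart, top 64 mm above the table. The post can rise only 5 mm and must be slid out level; it is free once its axis is 25 mm outside slot_mouth.
Things that resemble listed ones, but are neither listed nor needed, are in the scene too. What is shaped like the part that bears hub_mouth but blue is not meant. Of the things that look like the part that bears post_grip, the larger one is meant.

How it is judged:
By the outcome, as a careful person would: the job done as asked, in the order asked, and still so for the second after the job is handed in, while the arm keeps its last pose, push and grip.
It also fails if it takes over 45 s, if anything falls off the work surface, if the arm or the gripper's body presses on something with over 40 N, if the wrist force passes 120 N, or if a joint passes its speed limit or range.

### The arm

A 7-joint arm with a two-finger parallel gripper is mounted at the origin on the work surface. World frame = base frame: x ahead of the robot, y to its left, z up, the work surface at z = 0. Lengths are in m, angles in rad, forces in N, time in s.
With the tool pointing down it reaches from about 0.35 to 0.9 m from the base axis. Payload 8.1 kg.
Tool frame: the origin (TCP) lies between the finger pads; the fingertips stand 25 mm ahead of it and the grasp point (between the pads) lies 6 mm ahead of it; z points along the fingers, y is the direction in which the jaws open and shut (so a half turn about z gives the same grasp; the last joint's range is limited). The gripper opens to 92 mm and grips with 3 to 60 N. Pads are 19 mm wide; open, the fingers measure 130 mm over their backs; the gripper's body (75 mm by 190 mm) begins 47 mm behind the grasp point.
Start: joints at [1.001, 0.434, 0.025, 1.573, -0.012, 1.134, -0.075], TCP at [0.281, -0.558, 0.252] pointing down, gripper open.
Joint ranges: [-2.62, 2.62], [-0.44, 2.09], [-1.27, 1.32], [0.08, 2.57], [-1.32, 4.46], [0.12, 2], [-2.74, 2.74]. Speed limits (rad/s): [2.22, 2.22, 3.01, 3.01, 3.14, 3.14, 3.14].

### API

Orientations are given as a rotation vector (axis times angle).
In Python, from cell import * gives the robot as it stands.
- The arm moves only by the shell command python3 -m jog 'ROWS' [FORCE]. ROWS is JSON, one flat list of numbers, 5 for each row, row after row: the finger opening in mm, from 0 to 91.8, then the shift along the tool's x, y, z in units of 40 mm (1.0 is 40 mm), then the turn about the tool's z in units of 6 degrees (1.0 is 6 degrees). A call has 1 to 20 rows; each row shifts and turns the pose as measured when the row begins, along the tool's axes as they then stand; what a row does not reach is not made up. A row lasts 1/12 s, in which the tool goes at most 41.7 mm and 7.16 degrees, less where a joint would pass 70% of its speed; a pose out of reach is approached as far as the arm can. A call is refused whole if a number of a shift passes 1 or a number of a turn 1, either way. A call with a gripper value outside its range is refused whole. The fingers move at their own pace and stop on an object; FORCE is the grip in N (left out, the last holds). Time passes only in rows, so rows that do not move let the fingers close. It gives the time, the measured TCP pose, the force and the opening at its end, in the units of the state.
- observe(): the state, without advancing time (a new reading comes with each control period).
- get_image(name): name is "scene" or "top" or "wrist"; returns the picture (480x640x3 uint8, red, green, blue); there is no depth.
- camera_params(name): a dict with "intrinsics" (3x3 intrinsics, pixels), "xyz" and "orientation" of the camera in the world. Camera axes: x right, y down, z forward; pixel columns grow to the right and rows downward; lengths in m; the calibration is good to about 2 mm. A picture is of the moment at which its call begins: read the wrist's pose just before it. camera_params takes no time and is no camera call; for the wrist camera it gives the pose at the moment of the call.
- sign_off(): hands the job in, once; it reports no verdict.
The state is a dict: "clock": time; "joints": joint angles; "dq": joint speeds; "joint_efforts": joint torques, N m; "position": TCP position; "ee_rot": TCP orientation; "force": force on the tool from outside, world axes, zero at the start; "ft_torque": the same for the moment, N m; "width": opening from 0.0 (shut) to 1.0 (fully open).
Only numpy, scipy, OpenCV 4.12 (cv2) and the standard library are available. Lean on these libraries where they do the work, as an engineer would, in place of code of your own. Each camera call takes 0.05 s, during which the arm holds its last target. There are 200 camera calls.

## Working session

There is one attempt and no reset: what is moved stays moved. The work goes in short steps, Python scripts to look and compute and a shell command to move; the robot and the scene stay as the last step left them, time stands still between calls to the robot, and variables do not carry over. Pictures are saved under pics/ and viewed, about 8 in all and at most 12, crops included, and the job is handed in when it is done.

```bash
mkdir -p pics; ls
python3 - <<'E'
from cell import *
import cv2,numpy as np
for n in("scene","top"):
    im=get_image(n); cv2.imwrite(f"pics/{n}0.png",im[:,:,::-1]); p=camera_params(n); print(n,p)
s=observe(); print(s)
E
```

```text
pics
scene {'intrinsics': array([[573.76970159,   0.        , 319.84668612],
       [  0.        , 573.76970159, 235.3846199 ],
       [  0.        ,   0.        ,   1.        ]]), 'xyz': array([1.67587638, 0.20015478, 0.8412822 ]), 'orientation': array([-1.5027779 , -1.78429342,  0.96981702])}
top {'intrinsics': array([[480.23266459,   0.        , 321.00299291],
       [  0.        , 480.23266459, 236.27391682],
       [  0.        ,   0.        ,   1.        ]]), 'xyz': array([ 0.30537962, -0.0114498 ,  1.48352677]), 'orientation': array([-2.12954199,  2.11251567, -0.19994976])}
{'clock': 0.1, 'joints': array([ 1.00137367,  0.43514732,  0.02501089,  1.57401874, -0.01159669,
        1.13401824, -0.07511605]), 'dq': array([-0.00071318, -0.00169885, -0.00089923, -0.00157854, -0.00131489,
        0.0007569 , -0.00140739]), 'joint_efforts': array([ 2.15103209e-03, -6.69128609e+01,  9.87664908e-01, -3.15153050e+01,
       -6.05442747e-02,  3.73349246e-02,  3.46189347e-05]), 'position': array([ 0.28102005, -0.55777005,  0.2510227 ]), 'ee_rot': array([-3.05511675e+00, -7.26147021e-01,  7.51323093e-04]), 'force': array([-0.1397569 ,  0.13729783,  0.21600789]), 'ft_torque': array([-0.06442818,  0.01261402,  0.03378343]), 'width': 0.9951360158270538}
```

View pics/top0.png

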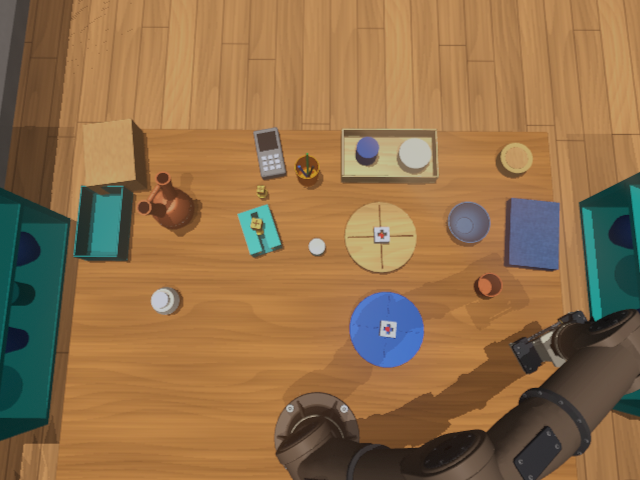

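View pics/scene0.png

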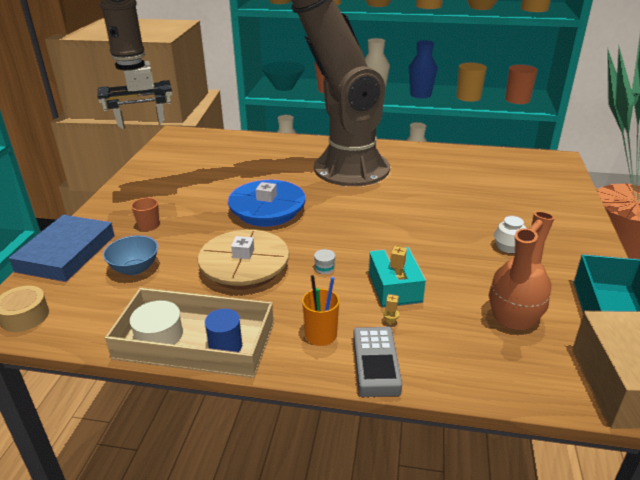

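The top view puts the keeper at about (260,230), the post head at (257,225), the wooden turntable's hub at (382,235) and the decoy small post at (262,191). I'll enlarge these next.

```bash
cat > h.py <<'E'
import numpy as np,cv2
from cell import *
from scipy.spatial.transform import Rotation as R
def ray(n,u,v,z,p=None):
    p=p or camera_params(n); K=p["intrinsics"]; c=np.array(p["xyz"])
    d=R.from_rotvec(p["orientation"]).as_matrix()@np.linalg.inv(K)@[u,v,1]
    return c+d*(z-c[2])/d[2]
def proj(n,X,p=None):
    p=p or camera_params(n); q=p["intrinsics"]@(R.from_rotvec(p["orientation"]).as_matrix().T@(np.array(X)-p["xyz"])); return q[:2]/q[2]
E
python3 - <<'E'
from h import *
t=cv2.imread("pics/top0.png"); s=cv2.imread("pics/scene0.png")
a=cv2.resize(t[180:270,225:315],(400,400),interpolation=2)
b=cv2.resize(t[195:275,342:422],(400,400),interpolation=2)
c=cv2.resize(s[235:310,360:435],(400,200*2),interpolation=2)
cv2.imwrite("pics/c1.png",np.hstack([a,b][:2])); 
cv2.imwrite("pics/c2.png",c)
for n,u,v,z in[("keeper",260,230,.064),("head",257,225,.111),("hub",382,235,.078),("tin",317,247,.04),("cup",307,170,.145),("vase",172,208,.1),("small",262,191,.05),("bowl",469,223,.05),("blue hub",388,329,.078)]: print(n,ray("top",u,v,z).round(3))
E
```

```text
keeper [0.596 0.176 0.064]
head [0.601 0.179 0.111]
hub [ 0.581 -0.19   0.078]
tin [0.549 0.004 0.04 ]
cup [0.759 0.034 0.145]
vase [0.653 0.435 0.1  ]
small [0.722 0.176 0.05 ]
bowl [ 0.626 -0.46   0.05 ]
blue hub [ 0.306 -0.203  0.078]
```

View pics/c1.png

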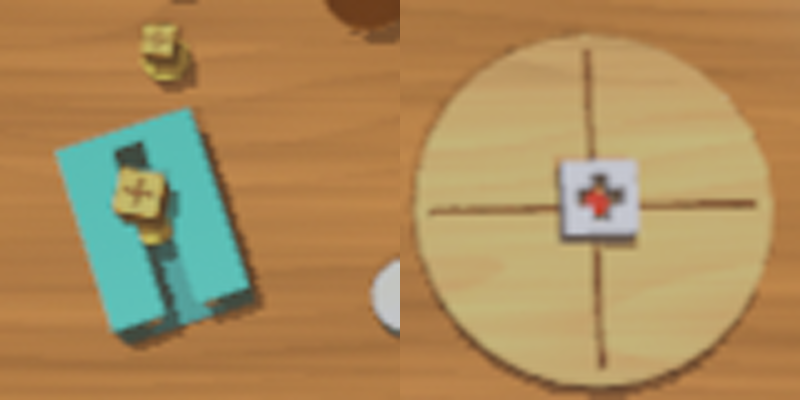

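View pics/c2.png

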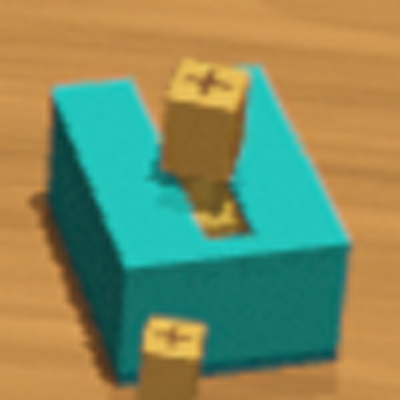

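The slot opens towards the robot (bottom of the top view). The post sits near the closed end and its head is slightly turned. The decoy is the small post at the top. Next I'll work out the poses.

```bash
cat >> h.py <<'E'
def rel(X,yaw=None):
    "rows needed: shift in tool axes (mm and 40mm units) for TCP to X; turn (deg) so that tool y is along yaw mod 90"
    s=observe(); M=R.from_rotvec(s["ee_rot"]).as_matrix(); d=M.T@(np.array(X)-s["position"])
    print("tcp",s["position"].round(4),"tilt",M[:,2].round(3),"tool y yaw",np.degrees(np.arctan2(M[1,1],M[0,1])).round(2),"shift u",(d/.04).round(3),"force",s["force"].round(1),"w",round(s["width"]*91.8,1),"t",s["clock"],"j7",s["joints"][6].round(2))
    if yaw is not None:
        e=(yaw-np.degrees(np.arctan2(M[1,1],M[0,1]))+45)%90-45; print("turn(world) deg",e.round(2),"tool-turn units",(-e/6).round(3))
E
python3 - <<'E'
from h import *
f=lambda x,y,z:ray("top",225+x*90/400,180+y*90/400,z)[:2]
g=lambda x,y,z:ray("top",342+(x-400)*80/400,195+y*80/400,z)[:2]
k=[f(*p,.064) for p in((55,152),(192,108),(252,290),(112,333))]; k=np.array(k);print("keeper c",k.mean(0),"sides",np.linalg.norm(np.roll(k,-1,0)-k,axis=1).round(3))
d=(k[0]+k[1]-k[2]-k[3]);d/=np.linalg.norm(d);print("slot yaw",np.degrees(np.arctan2(d[1],d[0])),"mouth",k.mean(0)-.06*d)
h=np.array([f(*p,.111) for p in((128,167),(170,178),(157,222),(113,208))]);print("head",h.mean(0),np.linalg.norm(np.roll(h,-1,0)-h,axis=1).round(3),"in",(h.mean(0)-k.mean(0)+.06*d)@d)
e=h[1]-h[0];e2=h[2]-h[1];print("head yaw",[np.degrees(np.arctan2(q[1],q[0]))%90 for q in(e,e2)])
l=g(587,50,.044)-g(602,366,.044);m=g(430,212,.044)-g(755,203,.044)
print("platter yaw",[np.degrees(np.arctan2(q[1],q[0]))%90 for q in(l,m)],"hub",g(599,197,.078),"platter c",(g(593,35,.044)+g(593,388,.044))/2)
rel([*h.mean(0),.26],np.degrees(np.arctan2(e[1],e[0])))
E
```

```text
keeper c [0.59736558 0.17847177] sides [0.098 0.134 0.098 0.132]
slot yaw 19.237796234429165 mouth [0.54071602 0.1587024 ]
head [0.60528656 0.17976047] [0.029 0.031 0.031 0.029] in 0.06790327851508328
head yaw [np.float64(75.5159518265136), np.float64(75.58918833643173)]
platter yaw [np.float64(1.7883925938004661), np.float64(2.0686078586088996)] hub [ 0.58243522 -0.18909562] platter c [ 0.58163853 -0.18961428]
tcp [ 0.281  -0.5578  0.251 ] tilt [-0.001  0.001 -1.   ] tool y yaw -63.26 shift u [ 15.536 -12.819  -0.208] force [-0.1  0.1  0.2] w 91.4 t 0.1 j7 -0.08
turn(world) deg -41.22 tool-turn units 6.871
```

```bash
python3 -m jog '[91,0.77,-0.64,0,0,91,0.77,-0.64,0,0,91,0.77,-0.64,0,0,91,0.77,-0.64,0,0,91,0.77,-0.64,0,0,91,0.77,-0.64,0,0,91,0.77,-0.64,0,0,91,0.77,-0.64,0,0,91,0.77,-0.64,0,0,91,0.77,-0.64,0,0,91,0.77,-0.64,0,0,91,0.77,-0.64,0,0,91,0.77,-0.64,0,0,91,0.77,-0.64,0,0,91,0.77,-0.64,0,0,91,0.77,-0.64,0,0,91,0.77,-0.64,0,0,91,0.77,-0.64,0,0]'
python3 -m jog '[91,0,0,0,-1,91,0,0,0,-1,91,0,0,0,-1,91,0,0,0,-1,91,0,0,0,-1,91,0,0,0,-1,91,0,0,0,-1,91,0,0,0,-1]'
python3 -c "
from h import *
rel([.6053,.1798,.23],-14.5)"
```

```text
clock: 1.6
position: [0.5742, 0.1193, 0.2432]
ee_rot: [-3.063, -0.695, 0.017]
force: [0.5, -0.1, 0.1]
width: 0.996
clock: 2.27
position: [0.5735, 0.1356, 0.2389]
ee_rot: [-2.455, -1.938, 0.018]
force: [0.3, 1.0, -1.2]
width: 0.993
tcp [0.5735 0.1356 0.2389] tilt [-0.017  0.004 -1.   ] tool y yaw -13.44 shift u [1.261 0.521 0.212] force [ 0.3  1.  -1.2] w 91.1 t 2.2667 j7 -0.76
turn(world) deg -1.06 tool-turn units 0.176
```

```bash
python3 -m jog '[91,0.5,0.2,0.1,0.18,91,0.5,0.2,0.1,0,91,0.2,0.1,0,0,91,0,0,0,0,91,0,0,0,0]'
python3 - <<'E'
from h import *
rel([.6053,.1798,.23],-14.5)
p=camera_params("wrist"); im=get_image("wrist"); cv2.imwrite("pics/w1.png",im[:,:,::-1]); np.save("w1.npy",np.array([p],dtype=object),allow_pickle=True)
print(p["xyz"],proj("wrist",[.6053,.1798,.111],p))
E
```

```text
clock: 2.68
position: [0.6041, 0.1761, 0.2281]
ee_rot: [-2.467, -1.921, 0.026]
force: [-0.5, 0.6, -0.4]
width: 0.991
tcp [0.6041 0.1761 0.2281] tilt [-0.022  0.001 -1.   ] tool y yaw -14.2 shift u [ 0.097  0.005 -0.048] force [-0.5  0.6 -0.4] w 91.0 t 2.6833 j7 -0.83
turn(world) deg -0.3 tool-turn units 0.051
[0.62617807 0.25350725 0.35942243] [323.95032296 235.16286515]
```

View pics/w1.png

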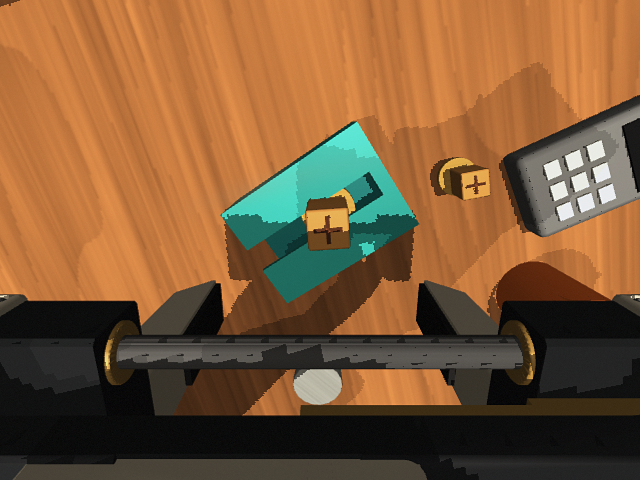

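Run:
```python
from h import *
p=np.load("w1.npy",allow_pickle=True)[0]
c=ray("wrist",327,230,.111,p);print("head",c)
for a,b in(((316,231),(341,230)),((327,217),(328,243))):
    d=ray("wrist",*b,.111,p)-ray("wrist",*a,.111,p);print(np.degrees(np.arctan2(d[1],d[0]))%90)
# keeper long edges / corners at .064
k=np.array([ray("wrist",*q,.064,p)[:2] for q in((357,122),(418,222),(289,303),(222,214))]);print(k,np.linalg.norm(np.roll(k,-1,0)-k,axis=1))
q=k[1]-k[2];print("yaw",np.degrees(np.arctan2(q[1],q[0])))
im=cv2.imread("pics/w1.png");cv2.imwrite("pics/w1c.png",cv2.resize(im[110:320,210:430],None,fx=3,fy=2.8,interpolation=cv2.INTER_CUBIC))
```

```text
head [0.6082481  0.18292247 0.111     ]
78.59172990417494
78.32504889922235
[[0.64700233 0.24643424]
 [0.67823702 0.15851751]
 [0.55653358 0.11269392]
 [0.52487721 0.20322345]] [0.09330036 0.13004434 0.09590475 0.12954427]
yaw 20.63228417618625
```

View pics/w1c.png

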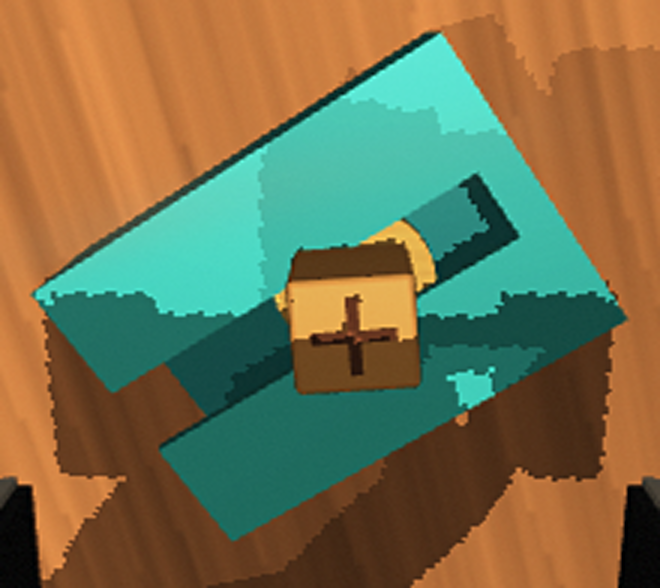

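The wrist view shows the head top centred at about (328,231), consistent with the top view. The slot opens to the lower left. Moving down over the head.

```bash
python3 -m jog '[91,0.12,-0.02,0.4,-0.3,91,0.05,0,0.4,0,91,0,0,0.4,0,91,0,0,0.4,0,91,0,0,0.4,0,91,0,0,0,0,91,0,0,0,0]'
python3 -c "
from h import *
rel([.607,.1815,.098],-12)"
```

```text
clock: 3.32
position: [0.602, 0.1763, 0.1486]
ee_rot: [-2.444, -1.957, 0.025]
force: [-0.5, 0.1, 1.4]
width: 0.991
tcp [0.602  0.1763 0.1486] tilt [-0.018 -0.002 -1.   ] tool y yaw -12.63 shift u [0.161 0.117 1.262] force [-0.5  0.1  1.4] w 90.9 t 3.3167 j7 -0.84
turn(world) deg 0.63 tool-turn units -0.104
```

```bash
python3 -m jog '[91,0.1,0.1,0.35,-0.1,91,0.1,0.05,0.35,0,91,0.05,0.05,0.35,0,91,0,0,0.3,0,91,0,0,0.1,0,91,0,0,0,0]'
python3 -c "
from h import *
rel([.607,.1815,.098],-12)"
```

```text
clock: 3.82
position: [0.6141, 0.1846, 0.0897]
ee_rot: [-2.438, -1.971, 0.017]
force: [-6.7, -4.3, 26.6]
width: 0.99
tcp [0.6141 0.1846 0.0897] tilt [-0.012 -0.002 -1.   ] tool y yaw -12.07 shift u [-0.114 -0.159 -0.206] force [-6.7 -4.3 26.6] w 90.8 t 3.8167 j7 -0.87
turn(world) deg 0.07 tool-turn units -0.012
```

The tips touched the keeper top (27 N, under the limit), which confirms the height calibration. Backing up.

```bash
python3 -m jog '[91,-0.05,-0.05,-0.2,0,91,-0.04,-0.05,-0.05,0,91,0,0,0,0,91,0,0,0,0]'
python3 -c "
from h import *
rel([.607,.1815,.098],-12)"
```

```text
clock: 4.15
position: [0.6091, 0.1821, 0.0989]
ee_rot: [-2.437, -1.972, 0.018]
force: [-0.2, 0.3, 0.4]
width: 0.992
tcp [0.6091 0.1821 0.0989] tilt [-0.013 -0.002 -1.   ] tool y yaw -12.04 shift u [-0.026 -0.047  0.023] force [-0.2  0.3  0.4] w 91.1 t 4.15 j7 -0.87
turn(world) deg 0.04 tool-turn units -0.006
```

```bash
python3 -m jog '[20,0,0,0,0,20,0,0,0,0,20,0,0,0,0,20,0,0,0,0,20,0,0,0,0,20,0,0,0,0,20,0,0,0,0,20,0,0,0,0,20,0,0,0,0,20,0,0,0,0]' 40
python3 - <<'E'
from h import *
rel([.607,.1815,.098],-12)
for n in("scene","wrist"): cv2.imwrite(f"pics/g_{n}.png",get_image(n)[:,:,::-1])
s=observe();M=R.from_rotvec(s["ee_rot"]).as_matrix()
d=np.array([-np.cos(np.radians(20)),-np.sin(np.radians(20)),0]);print("out dir in tool",M.T@d)
E
```

```text
clock: 4.98
position: [0.6087, 0.182, 0.0974]
ee_rot: [-2.436, -1.972, 0.02]
force: [0.5, -0.0, 0.4]
width: 0.325
tcp [0.6087 0.182  0.0974] tilt [-0.015 -0.002 -1.   ] tool y yaw -12.04 shift u [-0.021 -0.039 -0.015] force [ 0.5 -0.   0.4] w 29.8 t 4.9833 j7 -0.87
turn(world) deg 0.04 tool-turn units -0.006
out dir in tool [-0.53035153 -0.84765324  0.01453405]
```

Gripped on the flats at 29.8 mm. Lifting about 2 mm inside the channel and sliding out.

```bash
python3 -m jog '[20,0,0,-0.06,0,20,-0.13,-0.21,0,0,20,-0.13,-0.21,0,0,20,-0.13,-0.21,0,0,20,-0.13,-0.21,0,0,20,0,0,0,0]' 40
python3 -c "
from h import *
rel([.6087-.115*.9397,.182-.115*.342,.099],-12)"
```

```text
clock: 5.58
position: [0.5687, 0.1677, 0.1001]
ee_rot: [-2.436, -1.971, 0.022]
force: [-0.8, -0.4, -1.7]
width: 0.327
tcp [0.5687 0.1677 0.1001] tilt [-0.016 -0.003 -1.   ] tool y yaw -12.04 shift u [-0.967 -1.533  0.057] force [-0.8 -0.4 -1.7] w 30.0 t 5.5833 j7 -0.88
turn(world) deg 0.04 tool-turn units -0.006
```

Forces are small, so I'll continue.

```bash
python3 -m jog '[20,-0.16,-0.25,0,0,20,-0.16,-0.25,0,0,20,-0.16,-0.25,0.02,0,20,-0.16,-0.25,0.02,0,20,-0.16,-0.25,0.02,0,20,-0.16,-0.25,0,0,20,0,0,0,0,20,0,0,0,0]' 40
python3 -c "
from h import *
rel([.6087-.115*.9397,.182-.115*.342,.099],-12)
cv2.imwrite('pics/out_top.png',np.hstack([cv2.resize(get_image('top')[180:270,225:315,::-1],(400,400)),cv2.resize(get_image('scene')[220:320,340:440,::-1],(400,400))]))"
```

```text
clock: 6.25
position: [0.5008, 0.1421, 0.0999]
ee_rot: [-2.437, -1.972, 0.018]
force: [0.6, 0.9, -1.2]
width: 0.328
tcp [0.5008 0.1421 0.0999] tilt [-0.013 -0.002 -1.   ] tool y yaw -12.04 shift u [ 0.014 -0.007  0.021] force [ 0.6  0.9 -1.2] w 30.1 t 6.25 j7 -0.9
turn(world) deg 0.04 tool-turn units -0.006
```

View pics/out_top.png

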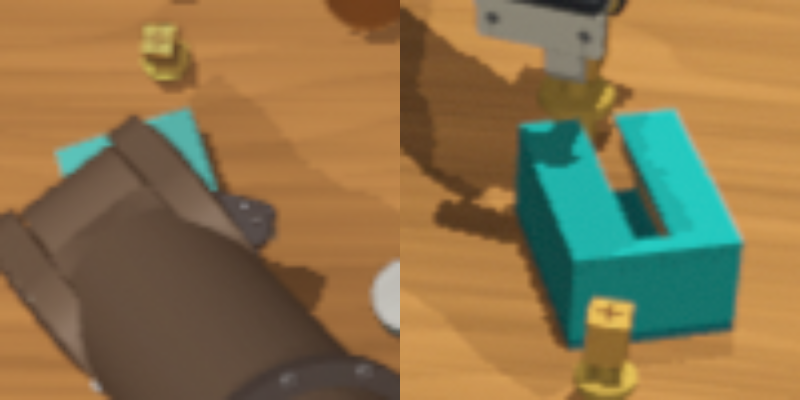

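The post is held and clear of the slot. Lifting, then moving past the hub to measure head and hub in one wrist picture.

```bash
python3 -m jog '[20,0,0,-0.4,0,20,0,0,-0.4,0,20,0,0,-0.4,0,20,0,0,-0.4,0,20,0,0,-0.4,0,20,0,0,-0.4,0,20,0,0,0,-0.5,20,0,0,0,-0.6,20,0,0,0,-0.6,20,0,0,0,-0.5,20,0,0,0,0]' 40
python3 -c "
from h import *
rel([.582,-.255,.195],1.9)"
```

```text
clock: 7.27
position: [0.5116, 0.1471, 0.2023]
ee_rot: [-2.181, -2.249, 0.003]
force: [0.5, -0.5, -1.8]
width: 0.326
tcp [0.5116 0.1471 0.2023] tilt [-0.008  0.005 -1.   ] tool y yaw 1.76 shift u [-10.103   1.452   0.122] force [ 0.5 -0.5 -1.8] w 29.9 t 7.2667 j7 -0.59
turn(world) deg 0.14 tool-turn units -0.023
```

```bash
python3 -m jog '[20,-0.7,0.1,0,0,20,-0.7,0.1,0,0,20,-0.7,0.1,0,0,20,-0.7,0.1,0,0,20,-0.7,0.1,0,0,20,-0.7,0.1,0,0,20,-0.7,0.1,0,0,20,-0.7,0.1,0,0,20,-0.7,0.1,0,0,20,-0.7,0.1,0,0,20,-0.7,0.1,0,0,20,-0.7,0.1,0,0,20,-0.7,0.1,0,0,20,-0.5,0.1,0,0,20,-0.3,0.05,0,0,20,0,0,0,0,20,0,0,0,0]' 40
python3 - <<'E'
from h import *
rel([.582,-.19,.18],1.9)
p=camera_params("wrist"); im=get_image("wrist"); cv2.imwrite("pics/w2.png",im[:,:,::-1]); np.save("w2.npy",np.array([p],dtype=object),allow_pickle=True)
print(proj("wrist",[.582,-.19,.078],p))
E
```

```text
clock: 8.68
position: [0.5898, -0.2638, 0.1968]
ee_rot: [-2.211, -2.218, -0.011]
force: [-0.4, 0.2, -0.6]
width: 0.326
tcp [ 0.5898 -0.2638  0.1968] tilt [-0.002  0.011 -1.   ] tool y yaw 0.19 shift u [ 1.841 -0.189  0.442] force [-0.4  0.2 -0.6] w 29.9 t 8.6833 j7 0.12
turn(world) deg 1.71 tool-turn units -0.285
[308.94818144 133.5422118 ]
```

View pics/w2.png

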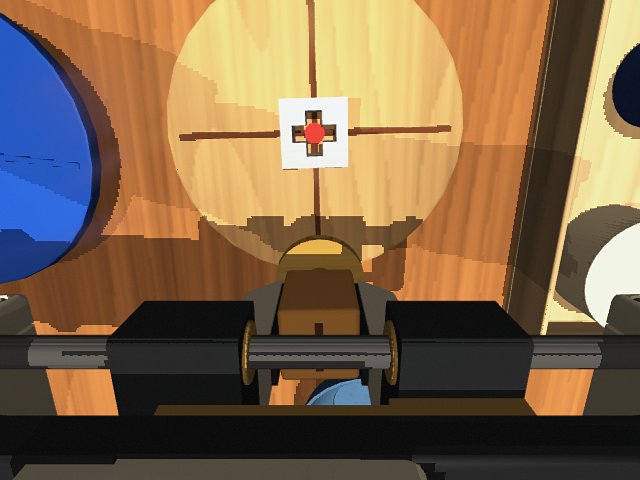

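Run:
```python
from h import *
p=np.load("w2.npy",allow_pickle=True)[0]; im=cv2.imread("pics/w2.png")
m=(im[80:190,260:370].min(2)>190).astype(np.uint8); c,_=cv2.findContours(m,cv2.RETR_EXTERNAL,cv2.CHAIN_APPROX_NONE); c=max(c,key=cv2.contourArea)
r=cv2.minAreaRect(c); q=cv2.approxPolyDP(cv2.convexHull(c),6,True)[:,0]+[260,80]; print(q.tolist())
W=np.array([ray("wrist",*a,.078,p)[:2] for a in q]); print("hub",W.mean(0),np.linalg.norm(np.roll(W,-1,0)-W,axis=1).round(4),[round(np.degrees(np.arctan2(*(np.roll(W,-1,0)-W)[i][::-1]))%90,1) for i in range(len(q))])
for a,b in(((180,137),(450,128)),((311,20),(318,230))):
    d=ray("wrist",*b,.044,p)-ray("wrist",*a,.044,p);print("spoke yaw",np.degrees(np.arctan2(d[1],d[0]))%90)
s=observe();M=R.from_rotvec(s["ee_rot"]).as_matrix();t=s["position"]
for off in(-.003,0,.003):
  for h in(.0444,.0524):
    ctr=t+M@[off,0,h]; th=np.linspace(0,2*np.pi,361)
    P=np.array([proj("wrist",ctr+M@[.023*np.cos(x),.023*np.sin(x),0],p) for x in th]); print(off,h,"top",P[P[:,1].argmin()].round(1),"L/R",P[:,0].min().round(1),P[:,0].max().round(1))
  P=[proj("wrist",t+M@[off+sx*.015,sy*.015,-.0136],p).round(1).tolist() for sx in(1,-1) for sy in(1,-1)];print("headtop",P)
cv2.imwrite("pics/w2c.png",cv2.resize(im[225:395,240:400],None,fx=4,fy=3.5,interpolation=2))
```

```text
[[347, 97], [347, 166], [282, 168], [278, 99]]
hub [ 0.58494319 -0.18988425] [0.0429 0.0432 0.0431 0.0436] [np.float64(1.4), np.float64(2.0), np.float64(2.0), np.float64(1.8)]
spoke yaw 2.0665946094275234
spoke yaw 2.006821878094911
-0.003 0.0444 top [320.2 247.6] L/R 275.5 364.8
-0.003 0.0524 top [320.2 242.6] L/R 277.1 363.1
headtop [[362.7, 321.5], [278.2, 321.5], [360.0, 391.8], [280.8, 391.8]]
0 0.0444 top [320.2 241.8] L/R 275.3 365.0
0 0.0524 top [320.2 237.1] L/R 277.0 363.3
headtop [[363.0, 313.9], [278.0, 313.9], [360.2, 385.2], [280.6, 385.2]]
0.003 0.0444 top [320.2 236. ] L/R 275.1 365.3
0.003 0.0524 top [320.2 231.5] L/R 276.8 363.5
headtop [[363.3, 306.3], [277.7, 306.2], [360.5, 378.5], [280.3, 378.5]]
```

View pics/w2c.png

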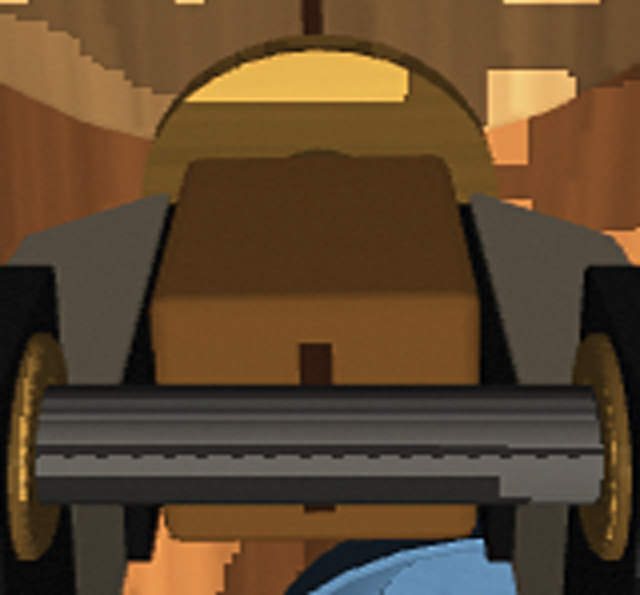

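The wrist view gives the hub at (.585,−.190) with yaw 2.0°. The post axis is about +1 mm in tool x from the TCP. Hovering above the hub next.

```bash
cat >> h.py <<'E'
def foot(z,hub=(.585,-.190),ox=.001):
    "needed shift so that foot centre is over hub at height z"
    s=observe(); M=R.from_rotvec(s["ee_rot"]).as_matrix(); f=s["position"]+M@[ox,0,.0804]; print("foot",f.round(4))
    rel(s["position"]+np.array([*hub,z])-f,2.0)
E
python3 -m jog '[20,0.3,-0.02,0,-0.15,20,0.4,-0.03,0.1,-0.15,20,0.4,-0.03,0.1,0,20,0.35,-0.03,0.1,0,20,0.2,-0.02,0.1,0,20,0,0,0.1,0,20,0,0,0,0,20,0,0,0,0]' 40
python3 -c "
from h import *
foot(.088)"
```

```text
clock: 9.4
position: [0.5815, -0.1759, 0.1774]
ee_rot: [-2.147, -2.277, -0.017]
force: [0.4, -0.2, -1.6]
width: 0.325
foot [ 0.5813 -0.1736  0.097 ]
tcp [ 0.5815 -0.1759  0.1774] tilt [-0.002  0.016 -1.   ] tool y yaw 3.36 shift u [-0.419  0.069  0.218] force [ 0.4 -0.2 -1.6] w 29.8 t 9.4 j7 0.03
turn(world) deg -1.36 tool-turn units 0.227
```

```bash
python3 -m jog '[20,-0.15,0.03,0.05,0.1,20,-0.15,0.03,0.05,0.1,20,-0.08,0,0.05,0,20,0,0,0,0,20,0,0,0,0,20,0,0,0,0]' 40
python3 -c "
from h import *
foot(.086)"
```

```text
clock: 9.9
position: [0.5851, -0.1969, 0.1703]
ee_rot: [-2.18, -2.247, -0.015]
force: [-0.1, 0.1, 0.1]
width: 0.325
foot [ 0.585  -0.1948  0.0899]
tcp [ 0.5851 -0.1969  0.1703] tilt [-0.001  0.014 -1.   ] tool y yaw 1.72 shift u [0.118 0.005 0.1  ] force [-0.1  0.1  0.1] w 29.8 t 9.9 j7 0.03
turn(world) deg 0.28 tool-turn units -0.047
```

```bash
python3 -m jog '[20,0.09,0,0.04,-0.04,20,0,0,0.04,0,20,0,0,0,0,20,0,0,0,0]' 40
python3 - <<'E'
from h import *
foot(.084)
p=camera_params("wrist"); im=get_image("wrist"); cv2.imwrite("pics/w3.png",im[:,:,::-1]); np.save("w3.npy",np.array([p],dtype=object),allow_pickle=True)
sc=get_image("scene"); q=proj("scene",[.585,-.19,.1]);u,v=map(int,q)
a=cv2.resize(im[180:330,220:420,::-1],(400,300),interpolation=2); b=cv2.resize(sc[v-45:v+30,u-50:u+50,::-1],(400,300),interpolation=2)
cv2.imwrite("pics/w3c.png",np.hstack([a,b])); print(q)
E
```

```text
clock: 10.23
position: [0.5849, -0.193, 0.1668]
ee_rot: [-2.175, -2.251, -0.015]
force: [1.4, 0.1, -1.0]
width: 0.326
foot [ 0.5847 -0.1908  0.0865]
tcp [ 0.5849 -0.193   0.1668] tilt [-0.001  0.015 -1.   ] tool y yaw 1.96 shift u [0.019 0.007 0.062] force [ 1.4  0.1 -1. ] w 29.9 t 10.2333 j7 0.03
turn(world) deg 0.04 tool-turn units -0.006
[240.1653551 232.7686486]
```

View pics/w3c.png

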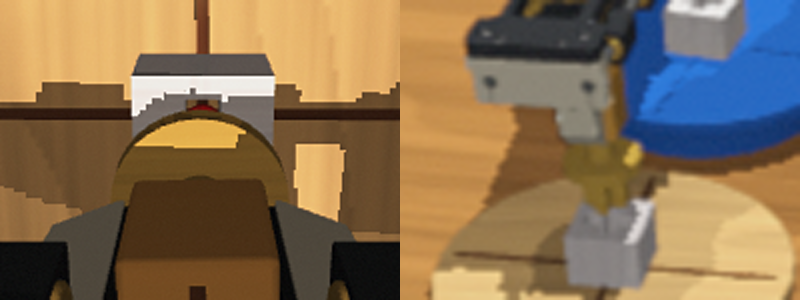

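Alignment is close. The hub is about 1 mm to the right (+tool y), so I'll correct that and descend gently.

```bash
python3 -m jog '[20,0.015,0.03,0.04,0,20,0,0,0.07,0,20,0,0,0.07,0,20,0,0,0.07,0,20,0,0,0.07,0,20,0,0,0.07,0,20,0,0,0,0]' 40
python3 -c "
from h import *
foot(.05)
s=observe();print(s['ft_torque'].round(2))"
```

```text
clock: 10.92
position: [0.5862, -0.192, 0.1496]
ee_rot: [-2.175, -2.252, -0.015]
force: [-0.5, -1.4, -1.2]
width: 0.326
foot [ 0.5861 -0.1898  0.0692]
tcp [ 0.5862 -0.192   0.1496] tilt [-0.001  0.014 -1.   ] tool y yaw 1.98 shift u [-0.01  -0.028  0.481] force [-0.5 -1.4 -1.2] w 29.9 t 10.9167 j7 0.02
turn(world) deg 0.02 tool-turn units -0.004
[-0.03 -0.09  0.01]
```

It has entered the socket freely. Pressing on.

```bash
python3 -m jog '[20,0,0,0.08,0,20,0,0,0.08,0,20,0,0,0.08,0,20,0,0,0.08,0,20,0,0,0.08,0,20,0,0,0.08,0]' 60
python3 -c "
from h import *
foot(.05)
s=observe();print(s['ft_torque'].round(2))"
```

```text
clock: 11.42
position: [0.5866, -0.1919, 0.1303]
ee_rot: [-2.177, -2.252, -0.015]
force: [-4.6, 3.6, 26.9]
width: 0.327
foot [ 0.5866 -0.1898  0.0499]
tcp [ 0.5866 -0.1919  0.1303] tilt [ 0.     0.014 -1.   ] tool y yaw 1.96 shift u [-0.004 -0.039 -0.003] force [-4.6  3.6 26.9] w 30.0 t 11.4167 j7 0.0
turn(world) deg 0.04 tool-turn units -0.007
[0.44 0.49 0.13]
```

```bash
python3 -m jog '[20,0,-0.02,0.07,0,20,0,0,0.08,0,20,0,0,0.08,0]' 60
python3 - <<'E'
from h import *
sc=get_image("scene"); im=get_image("wrist"); u,v=map(int,proj("scene",[.585,-.19,.1]))
a=cv2.resize(im[180:330,220:420,::-1],(400,300),interpolation=2); b=cv2.resize(sc[v-45:v+30,u-50:u+50,::-1],(400,300),interpolation=2)
cv2.imwrite("pics/end.png",np.vstack([np.hstack([a,b]),cv2.resize(sc[150:370,:,::-1],(800,275))]))
foot(.05); print(observe()['ft_torque'].round(2))
E
```

```text
clock: 11.67
position: [0.5872, -0.1918, 0.13]
ee_rot: [-2.181, -2.257, -0.015]
force: [-14.4, 2.3, 34.0]
width: 0.323
foot [ 0.5876 -0.1901  0.0496]
tcp [ 0.5872 -0.1918  0.13  ] tilt [ 0.005  0.009 -1.   ] tool y yaw 1.96 shift u [ 0.004 -0.064 -0.009] force [-11.6   1.9  33.3] w 29.6 t 11.7667 j7 -0.0
turn(world) deg 0.04 tool-turn units -0.006
[0.23 3.35 0.03]
```

View pics/end.png

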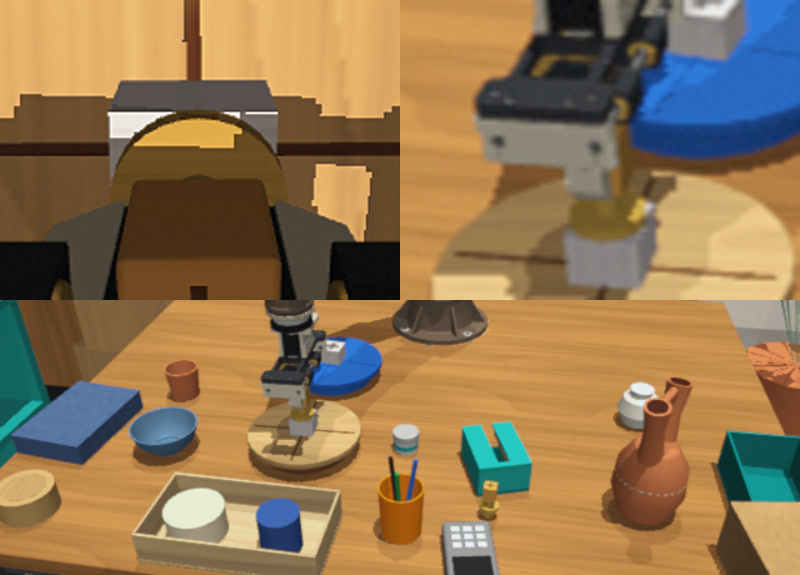

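The post is seated on the hub and the surrounding objects are untouched. It is pushed about 2 mm to one side with a needless side load, so I'll recentre it and keep pressing.

```bash
python3 -m jog '[20,0,-0.04,0.02,0,20,0,-0.03,0.03,0]' 60
python3 -c "
from h import *
foot(.05,hub=(.586,-.19));print(observe()['ft_torque'].round(2))"
```

```text
clock: 11.93
position: [0.5865, -0.1918, 0.1318]
ee_rot: [2.181, 2.257, 0.019]
force: [-0.9, 0.3, 7.2]
width: 0.323
foot [ 0.5873 -0.1902  0.0514]
tcp [ 0.5865 -0.1918  0.1318] tilt [ 0.01   0.007 -1.   ] tool y yaw 1.97 shift u [ 0.006 -0.033  0.034] force [-0.9  0.3  7.2] w 29.7 t 11.9333 j7 -0.0
turn(world) deg 0.03 tool-turn units -0.004
[ 0.2   0.04 -0.01]
```

```bash
python3 -m jog '[20,0,-0.03,0.06,0,20,0,-0.02,0.06,0,20,0,-0.01,0.06,0]' 60
python3 -c "
from h import *
foot(.05,hub=(.586,-.19));print(observe()['ft_torque'].round(2))"
```

```text
clock: 12.18
position: [0.5863, -0.1916, 0.1301]
ee_rot: [2.176, 2.253, 0.023]
force: [-10.6, 2.3, 33.1]
width: 0.32
foot [ 0.5876 -0.1902  0.0497]
tcp [ 0.5863 -0.1916  0.1301] tilt [ 0.017  0.004 -1.   ] tool y yaw 1.98 shift u [ 0.007 -0.04  -0.008] force [-10.6   2.3  33.1] w 29.4 t 12.1833 j7 -0.0
turn(world) deg 0.02 tool-turn units -0.003
[0.28 3.14 0.03]
```

Pressing while shifting −y is ratcheting a slight tilt, about 1°. I'll undo that by shifting the other way under light press.

```bash
python3 -m jog '[20,0,0.03,0,0,20,0,0.03,0.02,0,20,0,0.02,0.03,0]' 60
python3 -c "
from h import *
foot(.05,hub=(.586,-.19));print(observe()['ft_torque'].round(2))"
```

```text
clock: 12.43
position: [0.5866, -0.1915, 0.1304]
ee_rot: [2.179, 2.254, 0.016]
force: [-4.8, 0.5, 11.0]
width: 0.321
foot [ 0.5875 -0.1903  0.05  ]
tcp [ 0.5866 -0.1915  0.1304] tilt [ 0.012  0.003 -1.   ] tool y yaw 1.95 shift u [ 0.008 -0.038  0.001] force [-4.8  0.5 11. ] w 29.5 t 12.4333 j7 -0.01
turn(world) deg 0.05 tool-turn units -0.009
[ 0.24  1.34 -0.05]
```

```bash
python3 -m jog '[20,0,0.05,0.03,0,20,0,0.05,0.03,0,20,0,0.05,0.03,0,20,0,0.04,0.04,0]' 60
python3 -c "
from h import *
foot(.05,hub=(.586,-.19));print(observe()['ft_torque'].round(2))"
```

```text
clock: 12.77
position: [0.5875, -0.1913, 0.13]
ee_rot: [-2.185, -2.257, 0.002]
force: [-12.5, 1.5, 25.6]
width: 0.325
foot [ 0.5874 -0.1903  0.0496]
tcp [ 0.5875 -0.1913  0.13  ] tilt [-0.001 -0.001 -1.   ] tool y yaw 1.87 shift u [ 0.01  -0.036 -0.009] force [-12.5   1.5  25.6] w 29.9 t 12.7667 j7 -0.01
turn(world) deg 0.13 tool-turn units -0.022
[ 0.37  3.04 -0.06]
```

The tool is now upright (tilt 0.1° or less), the foot is at 0.0496 m against 0.050 m nominal, and it presses with 26 N. Checking that it holds steady before handing in.

Run:
```python
from h import *
for i in range(10): im=get_image("scene")
foot(.05,hub=(.586,-.19))
t=get_image("top");print(observe()["dq"].round(4), "changed px vs start", [ (n,int((np.abs(t[v-22:v+22,u-22:u+22].astype(int)-cv2.imread('pics/top0.png')[v-22:v+22,u-22:u+22,::-1]).max(2)>40).sum())) for n,u,v in(("vase",172,208),("bowl",469,223),("pen",307,170),("tin",317,247),("bud",165,301),("cup",489,286))])
```

```text
foot [ 0.5875 -0.1903  0.0496]
tcp [ 0.5875 -0.1913  0.13  ] tilt [-0.001 -0.001 -1.   ] tool y yaw 1.87 shift u [ 0.009 -0.036 -0.01 ] force [-13.    2.   23.1] w 29.7 t 13.2667 j7 -0.01
turn(world) deg 0.13 tool-turn units -0.022
[ 0.0005  0.0002  0.0009 -0.0005  0.0014 -0.0007 -0.0008] changed px vs start [('vase', 0), ('bowl', 0), ('pen', 0), ('tin', 0), ('bud', 0), ('cup', 0)]
```

```bash
python3 -c "
from h import *
print(sign_off())"
```

```text
the job is handed in; nothing more can be done
None
```

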